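# Hold a blue glass rod in a squared-up V-block for marking

### The arm

A 6-joint arm with a two-finger parallel gripper is mounted at the origin on the work surface. World frame = base frame: x ahead of the robot, y to its left, z up, the work surface at z = 0. Lengths are in m, angles in degrees, forces in N, time in s.
With the tool pointing down it reaches from about 0.35 to 0.875 m from the base axis. Payload 4.2 kg.
Tool frame: the origin (TCP) lies midway between the tips of the shut fingers; the grasp point (between the pads) lies 19 mm behind it (r.pinch_z is the distance from the TCP to the grasp point, in m); z points along the fingers, y is the line along which they close (so a half turn about z gives the same grasp; the last joint's range is limited). The gripper opens to 87 mm and grips with 3 to 60 N. Pads are 19 mm wide; open, the fingers measure 117 mm over their backs; the gripper's body (75 mm by 190 mm) begins 51 mm behind the grasp point.
Start: joints at [-49.355, 22.042, 0.453, 0, -68.411, -14.817], TCP at [0.272, -0.563, 0.223] pointing down, gripper open.
Joint ranges: [-179.83, 179.83], [-69.29, 118.12], [-61.27, 80.66], [-181.25, 117.63], [-171.15, -9.14], [-177.46, 177.46]. Speed limits (degrees/s): [159.86, 159.86, 180, 180, 180, 180].

### API

Orientations are given as a 3x3 rotation matrix whose columns are the frame's x, y, z axes.
In Python, from station import r, imaging, models gives the robot as it stands. The module is installed in compiled form; this text tells all that it offers.
- The arm moves only by the tool apply_moves, never from a script. Its argument "moves" is a list of rows, each a list of 2 entries, a list of its own where there are three numbers: the shift along the tool's x, y, z in m, then the turn about the tool's z in degrees. A call has 1 to 5 rows; each row shifts and turns the commanded pose from where the row before left it, along the tool's axes as they then stand; what a row does not reach is not made up. A row lasts 1/12 s, in which the tool goes at most 41.7 mm and 7.16 degrees, less where a joint would pass 70% of its speed; a pose out of reach is approached as far as the arm can. A call is refused whole if a number of a shift passes 0.0417 or a number of a turn 7.16, either way. A call with a gripper value outside its range is refused whole. "hand" is the finger opening in m, from 0 to 0.087, set as the call begins (left out, the last holds). The fingers move at their own pace and stop on an object; the grip force is fixed at half the most. Time passes only in rows, so rows that do not move let the fingers close. It gives the time, the measured TCP pose, the force, the opening and the grip force at its end, in the units of the state.
- r.sense(): the state, without advancing time (a new reading comes with each control period).
- imaging.capture(name): name is "side" or "top" or "wrist"; returns a dict with "frame" (400x640x3 uint8, blue, green, red), "intrinsics" (3x3 intrinsics, pixels), "eye" and "orientation" of the camera in the world. Camera axes: x right, y down, z forward; pixel columns grow to the right and rows downward; lengths in m; the calibration is good to about 2 mm. A picture is of the moment at which its call begins. There is no depth.
- r.finish_job(): hands the job in; it is judged then, once.
Trained networks look in a picture, given as the dict that the camera call returned (one of the last four; its "shot" number tells which), for a name from the list of things; names that differ only in an ending like _2 or _b are one class to them, and where a whole thing is asked for, a point or a joint stands for the part that bears it (a point fixed in the world has none). Each returns a list of dicts, best first, with "confidence" (0 to 1); they miss things now and then, are a little off and sometimes report something else, mostly with a low value. They report only what shows in the picture. A call takes as long as a camera call. They do not tell look-alikes from the thing itself.
- models.cut_out(picture, target): "region" (400x640 bool, what is visible of it) and "extent" ([left, top, width, height] as shares, 0 to 1, of the picture: columns of its width, rows of its height, round what is visible of it).
- models.place_of(picture, target): "at" ([column, row] as shares, 0 to 1, of the picture: columns of its width, rows of its height: a listed point, or the origin of a listed thing).
The state is a dict: "time_s": time; "joints": joint angles; "joint_velocities": joint speeds; "effort": joint torques, N m; "tcp_pos": TCP position; "ee_rot": TCP orientation; "wrist_force": force on the tool from outside, world axes, zero at the start; "moment": the same for the moment, N m; "gripper_width": opening from 0.0 (shut) to 1.0 (fully open); "gripper_force": force on a finger pad.
Only numpy, scipy, OpenCV 4.12 (cv2) and the standard library are available. Lean on these libraries where they do the work, as an engineer would, in place of code of your own. Each camera call takes 0.05 s, during which the arm holds its last target. There are 200 camera calls.

### The job

First push the aluminium V-block square and flush into the inner corner of the brass fence on the steel marking plate. Then lay the blue glass rod lengthwise in its V, roughly centred along the block, and finish while still pressing the rod down gently with about 10 N, so that it bears on both sides of the V and the block stays tight in the corner. Do not bang or crush the glass, and leave the amber rod and the other things on the bench where they are.

Things in the scene. Friction and masses are not known exactly. Their poses are not given: they have to be found in the camera images.
- corner (a point): Inner corner of the fixed brass L fence, on the steel plate's top (8 mm above the table). x runs along the side fence and points into the end fence, y points into the side fence, z up. End fence: x 0 to +14 mm; side fence: y 0 to +14 mm; both 22 mm high above the plate. The plate reaches 170 mm to -x and 140 mm to -y.
- vblock: Loose aluminium V-block, 0.4 to 0.6 kg, 90 mm long (x), 56 wide (y), 36 high, on the plate 1 to 5 cm from the fences, a little turned; 2 to 9 N slide it. Origin: centre of its underside. A 90 degree V runs along x in its top, 31 mm wide at the top, its bottom line 20.5 mm above the underside. Flush: x parallel to the corner's x, origin at x -45, y -28, z 0 mm from the corner.
- flank_left: The V's sloping face on the block's +y side (part of the block; same origin and axes as the block).
- flank_right: The V's sloping face on the block's -y side (part of the block; same origin and axes as the block).
- blue_rod: Cobalt-blue glass rod, a plain cylinder 36 mm in diameter, 110 mm long, about 0.28 kg, lying in one of two like cradles. Origin: its middle, on its axis; x is its axis (it may roll about it). Axis height in the cradle: 39.5 mm above the table; seated in the V: 46 mm above the block's underside, 10 mm above the block's top face, 54 mm above the table.
- cradle_a: Fixed wooden cradle that holds the blue rod, 100 mm long (x), 50 mm wide: a board 10 mm thick with two V-notched saddles, 12 mm thick and 29.5 mm high, at x = -40 and +40 mm; open between them, so the rod can be gripped at its middle. Origin: centre of its underside.
- cradle_b: The other cradle, alike, with the amber rod.
- amber_rod: Amber glass rod of the same size in the other cradle: leave it alone. Origin: its middle.
- tumbler: Bystander: clear glass tumbler, 76 mm across, 90 mm high. Origin: centre of its underside.
- paste_jar: Bystander: white jar with a red cap, 66 mm across, 70 mm high. Origin: centre of its underside.
- dressing_stone: Bystander: brick-coloured dressing stone 110 x 35 x 25 mm. Origin: centre of its underside.
- brush: Bystander: hand brush lying along its x axis.
- cutting_disc: Bystander: flat copper cutting disc, 90 mm across, 10 mm thick, near the robot. Origin: centre of its underside.
- stopper: Bystander: green glass stopper, 44 mm across, 50 mm high. Origin: centre of its underside.
There are look-alikes about, which are no part of the job. Of the things like the blue_rod, leave any that is green; of the rest the smaller one is meant. Of the things shaped like the vblock, the aluminium one is meant.

How it is judged (in metres and radians):
On the way, in this order (a step that is already met when the one before it is completed fails the run):
1. the V-block is square and flush in the fence corner (x of vblock in the frame of corner above -0.0475 m and y of vblock in the frame of corner above -0.0305 m and z of vblock in the frame of corner below 0.003 m and angle between the x axis of vblock and the x axis of corner, either way round below 0.03 rad), for 0.3 s.
2. the blue rod lies in the V of the squared block (all of step 1 and x of blue_rod in the frame of vblock between -0.015 and 0.015 m and y of blue_rod in the frame of vblock between -0.002 and 0.002 m and z of blue_rod in the frame of vblock between 0.0435 and 0.048 m and angle between the x axis of blue_rod and the x axis of vblock, either way round below 0.03 rad), for 0.2 s.
At the end, for the whole second after the job is handed in: Block within 2.5 mm of both fences, 0.03 rad of square; blue rod seated in its V (middle within 15 mm along it, axis within about 2 mm sideways and in height, 0.03 rad); fingers press on it over 3 N and it bears with 3.5 to 22 N on each side of the V; all still (all of step 2 and contact force between blue_rod and flank_left between 3.5 and 22 N and contact force between blue_rod and flank_right between 3.5 and 22 N and contact force between the fingers and blue_rod above 3 N and linear speed of each of blue_rod, vblock below 0.01 m/s); the arm keeps its last pose, push and grip.
It fails at once if the glass is banged or crushed into the V (more than 45 N on one side of it) (contact force between blue_rod and flank_left above 45 N or contact force between blue_rod and flank_right above 45 N).
It fails at once if the amber rod or another bystander is moved more than 20 mm (distance of any of amber_rod, tumbler, paste_jar, dressing_stone, brush, cutting_disc, stopper from where it was at the start of the episode above 0.02 m).
It also fails if it takes over 72 s, if anything falls off the work surface, if the arm or the gripper's body presses on something with over 40 N, if the wrist force passes 120 N, or if a joint passes its speed limit or range.

## Working session

There is one attempt and no reset: what is moved stays moved. The work goes in short steps, Python scripts to look and compute and a tool call to move; the robot and the scene stay as the last step left them, time stands still between calls to the robot, and variables do not carry over. Pictures are saved under pics/ and viewed, at most 10 in all, crops included, and the job is handed in when it is done.

Besides the shell and the picture viewer there is one more tool, called after ">>>" as name(argument=value, ...) on one line, values as JSON. apply_moves: Moves the arm, as the interface text tells. Its arguments: {"type":"object","properties":{"moves":{"type":"array"},"hand":{"type":"number"}},"required":["moves"]}

```bash
mkdir -p pics
cat > h.py <<'E'
import numpy as np, cv2
from station import r, imaging, models
def ray(p,uv):
    K=np.array(p["intrinsics"]);R=np.array(p["orientation"])
    d=R@np.linalg.inv(K)@np.array([uv[0],uv[1],1.]);return np.array(p["eye"]),d
def at_z(p,uv,z):
    e,d=ray(p,uv);return e+d*(z-e[2])/d[2]
def proj(p,X):
    K=np.array(p["intrinsics"]);R=np.array(p["orientation"])
    c=R.T@(np.array(X)-np.array(p["eye"]));q=K@c;return q[:2]/q[2]
E
python3 - <<'E'
from h import *
np.set_printoptions(precision=4,suppress=True)
s=r.sense();print(s["time_s"],s["tcp_pos"],s["ee_rot"],s["gripper_width"])
for n in["top","side"]:
    p=imaging.capture(n);cv2.imwrite(f"pics/{n}0.png",p["frame"])
    print(n,p["eye"],np.array(p["orientation"]).tolist(),np.array(p["intrinsics"]).tolist())
    for t in["corner","vblock","blue_rod","cradle_a","tumbler","paste_jar","dressing_stone","brush","cutting_disc","stopper"]:
        for d in models.place_of(p,t)[:5]:
            uv=np.array(d["at"])*[640,400];print(t,uv.round(),round(d["confidence"],2),at_z(p,uv,0.008 if t in("corner","vblock") else .04 if 'rod' in t else 0))
E
```

```text
0.0 [ 0.272  -0.562   0.2215] [[-0.9002 -0.4355 -0.001 ]
 [-0.4355  0.9002  0.0019]
 [ 0.0001  0.0022 -1.    ]] 1.0004770971236023
top [0.3617 0.0639 1.0617] [[0.01865953716723148, -0.9818035518659695, 0.18898044135854722], [-0.9997418381446462, -0.01587075579653292, 0.016259648631219797], [-0.01296451834310175, -0.18923505133514087, -0.9818462285970845]] [[370.94043675109066, 0.0, 323.6038239757894], [0.0, 370.94043675109066, 191.08792405052628], [0.0, 0.0, 1.0]]
corner [384. 162.] 0.71 [ 0.6548 -0.0951  0.008 ]
corner [488. 226.] 0.4 [ 0.4708 -0.3843  0.008 ]
vblock [402. 190.] 0.74 [ 0.5708 -0.144   0.008 ]
vblock [415. 265.] 0.7 [ 0.3585 -0.1752  0.008 ]
blue_rod [159. 181.] 0.83 [0.579  0.5485 0.04  ]
blue_rod [220. 181.] 0.76 [0.5825 0.374  0.04  ]
blue_rod [198. 239.] 0.58 [0.4181 0.425  0.04  ]
blue_rod [403. 190.] 0.44 [ 0.5664 -0.1404  0.04  ]
cradle_a [295. 225.] 0.6 [0.466  0.1609 0.    ]
cradle_a [221. 186.] 0.47 [0.5754 0.3818 0.    ]
cradle_a [294. 144.] 0.21 [0.7095 0.1743 0.    ]
tumbler [294. 144.] 0.94 [0.7095 0.1728 0.    ]
paste_jar [472. 171.] 0.77 [ 0.6342 -0.3
[... 918 characters left out ...]
6.] 0.87 [0.5759 0.3837 0.    ]
cradle_a [331. 236.] 0.69 [0.4644 0.1598 0.    ]
cradle_a [405. 135.] 0.57 [ 0.4826 -0.401   0.    ]
tumbler [256. 206.] 0.75 [0.7134 0.1688 0.    ]
tumbler [350. 161.] 0.58 [ 0.578  -0.1669 -0.    ]
paste_jar [359. 132.] 0.75 [ 0.6323 -0.3385  0.    ]
paste_jar [247. 275.] 0.72 [0.577  0.3822 0.    ]
dressing_stone [406. 136.] 0.74 [ 0.4802 -0.4     0.    ]
dressing_stone [257. 206.] 0.45 [0.7116 0.1661 0.    ]
dressing_stone [245. 268.] 0.23 [0.5957 0.3673 0.    ]
brush [293. 150.] 0.77 [ 0.7765 -0.1238  0.    ]
cutting_disc [330. 225.] 0.32 [0.4886 0.1222 0.    ]
stopper [304. 207.] 0.53 [0.5908 0.0987 0.    ]
stopper [248. 270.] 0.22 [0.585  0.3679 0.    ]
```

View pics/top0.png

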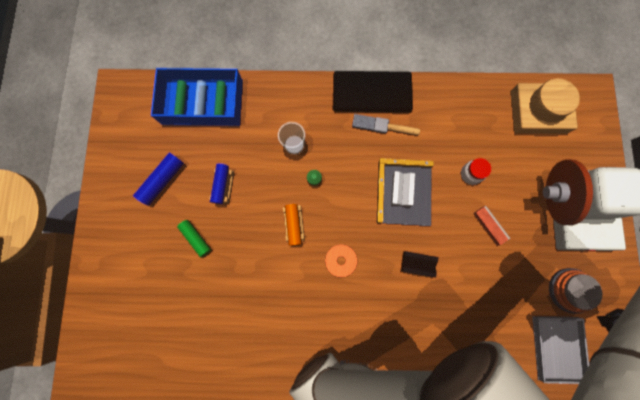

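View pics/side0.png

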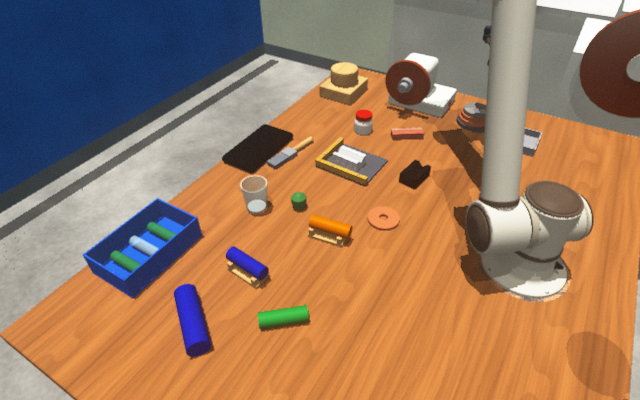

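Both pictures show the same layout; the pixels below are from the top view.
- **blue_rod:** the big blue rod is at (159,180), the small blue rod in a cradle at (220,184), and the loose green rod at (194,239). The green ones in the box at (180,97) and (220,97) are out. I choose the smaller blue one at (220,184).
- **vblock:** the aluminium block on the plate is at (402,190) and the black one at (419,264). I choose (402,190).
- **Fence corner:** about (381,161), with corner x pointing up the image (world +x) and y to the left.

I'll check the choice in one close crop.

```bash
python3 -c "
import cv2;a=cv2.imread('pics/top0.png')[145:275,140:450];cv2.imwrite('pics/crop0.png',cv2.resize(a,None,fx=2.58,fy=2.58,interpolation=cv2.INTER_CUBIC))"
```

```text
(no output)
```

View pics/crop0.png

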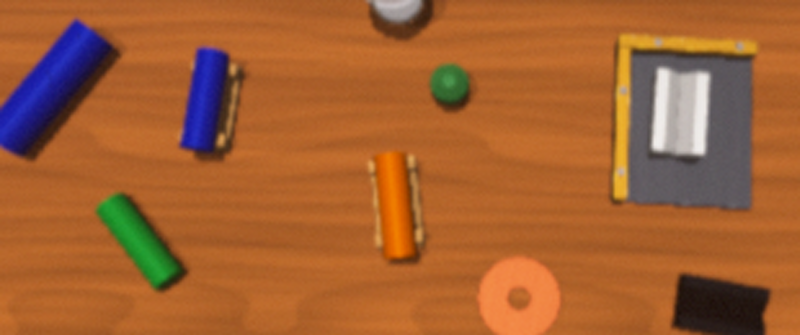

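>>> apply_moves(moves=[[[-0.03,0.016,-0.004],0],[[-0.03,0.016,-0.004],0],[[-0.03,0.016,-0.004],0],[[-0.03,0.016,-0.004],0],[[-0.03,0.016,-0.004],0]])

```text
time_s: 1.52
tcp_pos: [0.3731, -0.4239, 0.2429]
ee_rot: [[-0.9, -0.435, 0.0], [-0.435, 0.9, -0.0], [-0.0, -0.0, -1.0]]
wrist_force: [0.3, -1.2, 0.9]
gripper_width: 1.002
gripper_force: 0.0
```

>>> apply_moves(moves=[[[-0.03,0.016,-0.004],0],[[-0.03,0.016,-0.004],0],[[-0.03,0.016,-0.004],0],[[-0.03,0.016,-0.004],0],[[-0.03,0.016,-0.004],0]])

```text
time_s: 1.93
tcp_pos: [0.4734, -0.2863, 0.2631]
ee_rot: [[-0.9, -0.436, 0.001], [-0.436, 0.9, -0.0], [-0.0, -0.0, -1.0]]
wrist_force: [0.1, -0.5, -0.6]
gripper_width: 1.0
gripper_force: 0.0
```

>>> apply_moves(moves=[[[-0.03,0.016,-0.004],0],[[-0.03,0.016,-0.004],0],[[-0.03,0.016,-0.004],0],[[0,0,0],6.45],[[0,0,0],6.45]])

```text
time_s: 2.35
tcp_pos: [0.534, -0.2036, 0.2747]
ee_rot: [[-0.975, -0.222, 0.001], [-0.222, 0.975, -0.0], [-0.001, -0.0, -1.0]]
wrist_force: [-0.8, -0.4, -0.3]
gripper_width: 0.995
gripper_force: 0.0
```

>>> apply_moves(moves=[[[0,0,0],6.45],[[0,0,0],6.45],[[0,0,0],0],[[0,0,0],0]], hand=0)

```text
time_s: 2.68
tcp_pos: [0.5327, -0.2054, 0.2746]
ee_rot: [[-1.0, -0.003, 0.0], [-0.003, 1.0, -0.0], [-0.0, -0.0, -1.0]]
wrist_force: [0.3, -0.0, 0.5]
gripper_width: 0.779
gripper_force: 0.0
```

The crop confirms both: the small blue rod lies in its cradle at crop (207,100), and the aluminium V-block on the plate is at crop (680,112), with the fence corner at crop (628,45). Next is a wrist view of the block.

Run:
```python
from h import *
np.set_printoptions(precision=4,suppress=True)
p=imaging.capture("wrist");cv2.imwrite("pics/w1.png",p["frame"]);print(p["eye"],p["orientation"],p["intrinsics"])
for t in["corner","vblock"]:
    for d in models.place_of(p,t)[:2]:
        uv=np.array(d["at"])*[640,400];print(t,uv,round(d["confidence"],2),at_z(p,uv,.008))
for d in models.cut_out(p,"vblock")[:2]:
    m=d["region"].astype(np.uint8);print(d["confidence"],d["extent"],m.sum())
np.save("wk.npy",p,allow_pickle=True)
```

```text
[ 0.4539 -0.2053  0.4359] [[-0.0036  0.9583  0.2859]
 [ 1.      0.0036  0.0003]
 [-0.0008  0.2859 -0.9583]] [[337.5585   0.     321.6578]
 [  0.     337.5585 197.9287]
 [  0.       0.       1.    ]]
corner [404.672 243.52 ] 0.84 [ 0.6467 -0.0905  0.008 ]
corner [523.2  25.6] 0.52 [0.3743 0.0254 0.008 ]
vblock [367.872 193.92 ] 0.72 [ 0.5758 -0.1442  0.008 ]
vblock [342.272  12.4  ] 0.72 [ 0.3614 -0.1825  0.008 ]
0.91 [0.5389, 0.3905, 0.0916, 0.193] 3668
0.7 [0.4619, 0.0, 0.1442, 0.1178] 3422
```

View pics/w1.png

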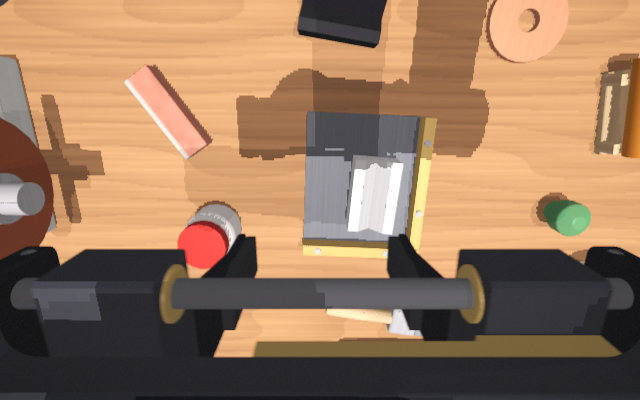

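The wrist view shows the plate with the aluminium block spanning about (347–408, 155–235), the corner near (412,242), the side fence on the right and the end fence at the bottom. I'll zoom in for yaws.

Run:
```python
import cv2
a=cv2.imread('pics/w1.png')[108:263,296:446];a=cv2.resize(a,None,fx=3.8,fy=3.8,interpolation=cv2.INTER_CUBIC);cv2.imwrite('pics/w1c.png',a)
```

```text
(no output)
```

View pics/w1c.png

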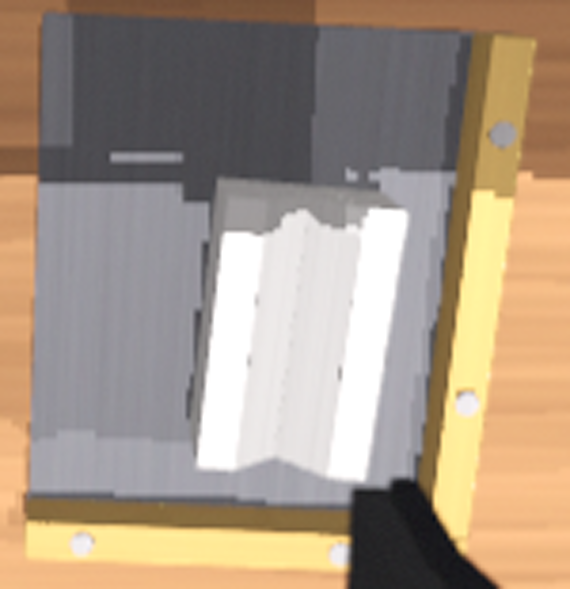

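Run:
```python
from h import *
np.set_printoptions(precision=4,suppress=True)
p=np.load("wk.npy",allow_pickle=True).item()
g=lambda x,y,z:at_z(p,(296+x/3.8,108+y/3.8),z)[:2]
def L(n,a,b,z):
    A,B=g(*a,z),g(*b,z);print(n,A,B,"len",np.linalg.norm(B-A),"ang",np.degrees(np.arctan2(*(B-A)[::-1])))
L("side top",(490,35),(435,465),.03);L("side base",(470,35),(420,480),.008)
L("end top",(28,522),(350,533),.03);L("end base",(28,497),(350,508),.008)
L("plate left",(45,15),(28,497),.008)
L("blk +x",(197,467),(367,480),.044)
L("blk left",(218,178),(197,467),.044);L("blk right",(408,200),(367,480),.044)
c=(at_z(p,(296,108),.03))
```

```text
side top [ 0.4759 -0.0845] [ 0.6183 -0.0903] len 0.14251479441852932 ang -2.3055270626960307
side base [ 0.4771 -0.0845] [ 0.633 -0.089] len 0.15597286427762797 ang -1.6475484909327507
end top [ 0.64   -0.2289] [ 0.6437 -0.1176] len 0.11129067839466758 ang 88.09161003262425
end base [ 0.6402 -0.23  ] [ 0.6441 -0.1135] len 0.11661205003477389 ang 88.10345826505161
plate left [ 0.4713 -0.2225] [ 0.6402 -0.23  ] len 0.1690506194905152 ang -2.548418206968324
blk +x [ 0.6136 -0.1723] [ 0.618  -0.1162] len 0.056283791944651565 ang 85.53068381144902
blk left [ 0.5182 -0.1683] [ 0.6136 -0.1723] len 0.09551046184021224 ang -2.3971020186607865
blk right [ 0.5248 -0.1095] [ 0.618  -0.1162] len 0.09344589987131788 ang -4.126676477180057
```

>>> apply_moves(moves=[[[0,0,0],2],[[-0.018,0.004,0.03],0],[[-0.018,0.004,0.035],0],[[0,0,0.04],0],[[0,0,0.04],0]], hand=0)

```text
time_s: 3.3
tcp_pos: [0.57, -0.1985, 0.1284]
ee_rot: [[-0.999, 0.033, 0.002], [0.033, 0.999, -0.0], [-0.002, -0.0, -1.0]]
wrist_force: [0.7, -0.1, -0.9]
gripper_width: 0.218
gripper_force: 0.0
```

>>> apply_moves(moves=[[[0,0,0.04],0],[[0,0,0.03],0],[[0,0,0.02],0],[[0,0,0.01],0],[[0,0,0],0]])

```text
time_s: 3.72
tcp_pos: [0.5675, -0.1985, 0.0271]
ee_rot: [[-0.999, 0.034, -0.005], [0.034, 0.999, 0.001], [0.005, 0.0, -1.0]]
wrist_force: [0.6, -0.0, 0.2]
gripper_width: 0.006
gripper_force: 0.0
```

Run:
```python
from h import *
np.set_printoptions(precision=4,suppress=True)
s=r.sense();print(s["time_s"],s["tcp_pos"],s["ee_rot"],s["gripper_width"],s["wrist_force"])
p=imaging.capture("side");t=s["tcp_pos"]
a=p["frame"][100:220,270:430];cv2.imwrite("pics/s2.png",cv2.resize(a,None,fx=4,fy=4,interpolation=cv2.INTER_CUBIC))
```

```text
3.7167 [ 0.5675 -0.1985  0.0271] [[-0.9994  0.0341 -0.005 ]
 [ 0.0341  0.9994  0.0006]
 [ 0.0051  0.0004 -1.    ]] 0.006388005129179128 [ 0.5834 -0.0002  0.1504]
```

View pics/s2.png

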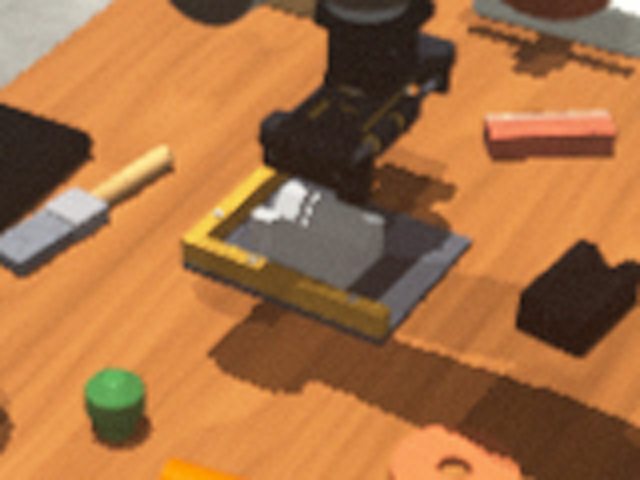

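The fingers are down on the -y side of the block, clear of it, near crop (350,180). I'll lower a little more and push toward the side fence.

>>> apply_moves(moves=[[[0,0,0.011],0],[[0,0.004,0],0],[[0,0.004,0],0],[[0,0.003,0],0],[[0,0.003,0],0]])

```text
time_s: 4.18
tcp_pos: [0.57, -0.1842, 0.0195]
ee_rot: [[-0.999, 0.034, 0.002], [0.034, 0.999, -0.0], [-0.002, -0.0, -1.0]]
wrist_force: [0.4, 0.8, 0.2]
gripper_width: 0.005
gripper_force: 0.0
```

>>> apply_moves(moves=[[[0,0.003,0],0],[[0,0.003,0],0],[[0,0.003,0],0],[[0,0.003,0],0],[[0,0.003,0],0]])

```text
time_s: 4.6
tcp_pos: [0.5705, -0.1699, 0.019]
ee_rot: [[-0.999, 0.034, 0.001], [0.034, 0.999, -0.001], [-0.001, -0.001, -1.0]]
wrist_force: [0.5, -4.1, 2.1]
gripper_width: 0.005
gripper_force: 2.1
```

>>> apply_moves(moves=[[[0,0.002,0],0],[[0,0.002,0],0],[[0,0.002,0],0],[[0,0,0],0]])

```text
time_s: 4.93
tcp_pos: [0.5705, -0.1635, 0.0189]
ee_rot: [[-0.999, 0.034, 0.001], [0.034, 0.999, -0.0], [-0.001, -0.0, -1.0]]
wrist_force: [0.6, -3.3, 3.3]
gripper_width: 0.003
gripper_force: 1.9
```

>>> apply_moves(moves=[[[0,0.0015,0],0],[[0,0.0015,0],0],[[0,0.001,0],0],[[0,0.001,0],0],[[0,0,0],0]])

```text
time_s: 5.35
tcp_pos: [0.5706, -0.1588, 0.0189]
ee_rot: [[-0.999, 0.034, 0.001], [0.034, 0.999, -0.0], [-0.001, -0.0, -1.0]]
wrist_force: [1.1, -3.5, 4.7]
gripper_width: 0.006
gripper_force: 2.6
```

>>> apply_moves(moves=[[[0,0.001,0],0],[[0,0.001,0],0],[[0,0,0],0]])

```text
time_s: 5.6
tcp_pos: [0.5706, -0.1568, 0.0189]
ee_rot: [[-0.999, 0.034, 0.0], [0.034, 0.999, -0.0], [-0.001, -0.0, -1.0]]
wrist_force: [-0.4, -5.6, 4.7]
gripper_width: 0.008
gripper_force: 2.8
```

>>> apply_moves(moves=[[[0,0.001,0],0],[[0,0.001,0],0],[[0,0,0],0]])

```text
time_s: 5.85
tcp_pos: [0.5707, -0.1548, 0.0189]
ee_rot: [[-0.999, 0.034, 0.0], [0.034, 0.999, -0.0], [-0.001, -0.0, -1.0]]
wrist_force: [-0.5, -5.8, 5.4]
gripper_width: 0.001
gripper_force: 2.9
```

>>> apply_moves(moves=[[[0,0.001,0],0],[[0,0.001,0],0],[[0,0,0],0]])

```text
time_s: 6.1
tcp_pos: [0.5705, -0.1538, 0.0189]
ee_rot: [[-0.999, 0.034, -0.0], [0.034, 0.999, -0.001], [0.0, -0.001, -1.0]]
wrist_force: [-0.3, -9.2, 5.1]
gripper_width: 0.009
gripper_force: 4.9
```

>>> apply_moves(moves=[[[0,0.001,0],0],[[0,0.001,0],0],[[0,0,0],0]])

```text
time_s: 6.35
tcp_pos: [0.5704, -0.1536, 0.019]
ee_rot: [[-0.999, 0.034, -0.001], [0.034, 0.999, -0.003], [0.0, -0.003, -1.0]]
wrist_force: [-0.2, -16.8, 4.9]
gripper_width: 0.005
gripper_force: 8.5
```

>>> apply_moves(moves=[[[0,0.001,0],0],[[0,0.001,0],0],[[0,0,0],0]])

```text
time_s: 6.6
tcp_pos: [0.5704, -0.1533, 0.0193]
ee_rot: [[-0.999, 0.034, -0.001], [0.034, 0.999, -0.005], [0.001, -0.005, -1.0]]
wrist_force: [-0.8, -24.1, 4.7]
gripper_width: 0.005
gripper_force: 12.0
```

The force climbs to 24 N without motion, so the block is against the side fence. Now I'll go round to its -x end.

>>> apply_moves(moves=[[[0,-0.01,0],0],[[0,-0.012,0],0],[[0.025,0,0],0],[[0.025,0,0],0],[[0.024,0,0],0]])

```text
time_s: 7.02
tcp_pos: [0.494, -0.1676, 0.0173]
ee_rot: [[-0.999, 0.036, -0.002], [0.036, 0.999, 0.001], [0.002, 0.001, -1.0]]
wrist_force: [0.3, 0.9, -1.1]
gripper_width: 0.004
gripper_force: 0.0
```

>>> apply_moves(moves=[[[0,0.028,0],0],[[0,0.028,0],0],[[0,0,0],0]])

```text
time_s: 7.27
tcp_pos: [0.4972, -0.109, 0.0181]
ee_rot: [[-0.999, 0.032, -0.001], [0.032, 0.999, 0.001], [0.001, 0.001, -1.0]]
wrist_force: [0.9, 0.1, 0.1]
gripper_width: 0.009
gripper_force: 0.0
```

>>> apply_moves(moves=[[[-0.004,0,0],0],[[-0.004,0,0],0],[[-0.003,0,0],0],[[-0.003,0,0],0],[[-0.003,0,0],0]])

```text
time_s: 7.68
tcp_pos: [0.5147, -0.1133, 0.0182]
ee_rot: [[-0.999, 0.036, -0.002], [0.036, 0.999, 0.0], [0.002, 0.0, -1.0]]
wrist_force: [-4.8, 0.8, 3.0]
gripper_width: 0.007
gripper_force: 2.4
```

>>> apply_moves(moves=[[[-0.003,0,0],0],[[-0.003,0,0],0],[[-0.003,0,0],0],[[-0.003,0,0],0],[[-0.003,0,0],0]])

```text
time_s: 8.1
tcp_pos: [0.5289, -0.1137, 0.0179]
ee_rot: [[-0.999, 0.035, -0.003], [0.035, 0.999, -0.0], [0.003, -0.0, -1.0]]
wrist_force: [-3.3, -1.8, 0.2]
gripper_width: 0.006
gripper_force: 1.8
```

>>> apply_moves(moves=[[[-0.002,0,0],0],[[-0.002,0,0],0],[[-0.002,0,0],0],[[-0.002,0,0],0],[[0,0,0],0]])

```text
time_s: 8.52
tcp_pos: [0.539, -0.1134, 0.0187]
ee_rot: [[-0.999, 0.034, 0.002], [0.034, 0.999, 0.0], [-0.002, 0.0, -1.0]]
wrist_force: [-1.4, -0.1, -1.1]
gripper_width: 0.002
gripper_force: 0.8
```

>>> apply_moves(moves=[[[-0.0015,0,0],0],[[-0.0015,0,0],0],[[-0.0015,0,0],0],[[0,0,0],0]])

```text
time_s: 8.85
tcp_pos: [0.5432, -0.1136, 0.0187]
ee_rot: [[-0.999, 0.034, 0.001], [0.034, 0.999, 0.0], [-0.001, 0.0, -1.0]]
wrist_force: [-0.5, 1.0, -1.8]
gripper_width: 0.007
gripper_force: 0.8
```

>>> apply_moves(moves=[[[-0.001,0,0],0],[[-0.001,0,0],0],[[-0.001,0,0],0],[[0,0,0],0]])

```text
time_s: 9.18
tcp_pos: [0.5439, -0.1137, 0.0186]
ee_rot: [[-0.999, 0.035, -0.003], [0.035, 0.999, 0.0], [0.003, -0.0, -1.0]]
wrist_force: [-6.3, 0.6, 3.5]
gripper_width: 0.001
gripper_force: 3.1
```

>>> apply_moves(moves=[[[-0.001,0,0],0],[[-0.001,0,0],0],[[0,0,0],0]])

```text
time_s: 9.43
tcp_pos: [0.5438, -0.1138, 0.0185]
ee_rot: [[-0.999, 0.035, -0.008], [0.035, 0.999, 0.0], [0.008, -0.0, -1.0]]
wrist_force: [-9.0, 1.8, 6.2]
gripper_width: 0.007
gripper_force: 4.7
```

>>> apply_moves(moves=[[[-0.001,0,0],0],[[-0.001,0,0],0],[[0,0,0],0]])

```text
time_s: 9.68
tcp_pos: [0.5439, -0.1139, 0.0182]
ee_rot: [[-0.999, 0.036, -0.012], [0.036, 0.999, 0.0], [0.012, -0.0, -1.0]]
wrist_force: [-12.5, 2.6, 9.8]
gripper_width: 0.004
gripper_force: 6.3
```

>>> apply_moves(moves=[[[-0.001,0,0],0],[[-0.001,0,0],0],[[0,0,0],0]])

```text
time_s: 9.93
tcp_pos: [0.5438, -0.114, 0.018]
ee_rot: [[-0.999, 0.036, -0.016], [0.036, 0.999, 0.0], [0.016, -0.0, -1.0]]
wrist_force: [-15.6, 2.9, 11.3]
gripper_width: 0.003
gripper_force: 8.0
```

>>> apply_moves(moves=[[[0.012,0,0],0],[[0.015,0,0],0],[[0,0,-0.04],0],[[0,0,-0.04],0],[[0,0,-0.04],0]])

```text
time_s: 10.35
tcp_pos: [0.5258, -0.1131, 0.1407]
ee_rot: [[-0.999, 0.033, 0.003], [0.033, 0.999, -0.001], [-0.003, -0.0, -1.0]]
wrist_force: [2.6, -0.3, -0.1]
gripper_width: 0.003
gripper_force: 0.0
```

>>> apply_moves(moves=[[[0,-0.02,-0.036],0],[[0,-0.02,-0.036],0],[[0.005,-0.02,-0.03],0],[[0.005,-0.02,-0.03],0],[[0,0,0],0]])

```text
time_s: 10.77
tcp_pos: [0.5156, -0.1964, 0.2792]
ee_rot: [[-0.999, 0.036, 0.018], [0.036, 0.999, -0.005], [-0.018, -0.005, -1.0]]
wrist_force: [1.1, -0.2, 1.5]
gripper_width: 0.003
gripper_force: 0.0
```

Run:
```python
from h import *
np.set_printoptions(precision=4,suppress=True)
s=r.sense();print(s["time_s"],s["tcp_pos"],s["wrist_force"])
p=imaging.capture("wrist");np.save("wk2.npy",p,allow_pickle=True)
for t in["corner","vblock"]:
    for d in models.place_of(p,t)[:2]:
        uv=np.array(d["at"])*[640,400];print(t,uv,round(d["confidence"],2),at_z(p,uv,.008))
c=proj(p,[.58,-.13,.03]);print(c)
x0,y0=int(c[0]-75),int(c[1]-75);print(x0,y0)
cv2.imwrite("pics/w3.png",cv2.resize(p["frame"][y0:y0+150,x0:x0+150],None,fx=4,fy=4,interpolation=cv2.INTER_CUBIC))
```

```text
10.7667 [ 0.5156 -0.1964  0.2792] [ 1.135  -0.1596  1.4753]
corner [398.592 247.2  ] 0.61 [ 0.6471 -0.0942  0.008 ]
vblock [381.184 221.08 ] 0.8 [ 0.6069 -0.1193  0.008 ]
vblock [328.128  25.92 ] 0.72 [ 0.3631 -0.1846  0.008 ]
[376.0021 208.1553]
301 133
```

View pics/w3.png

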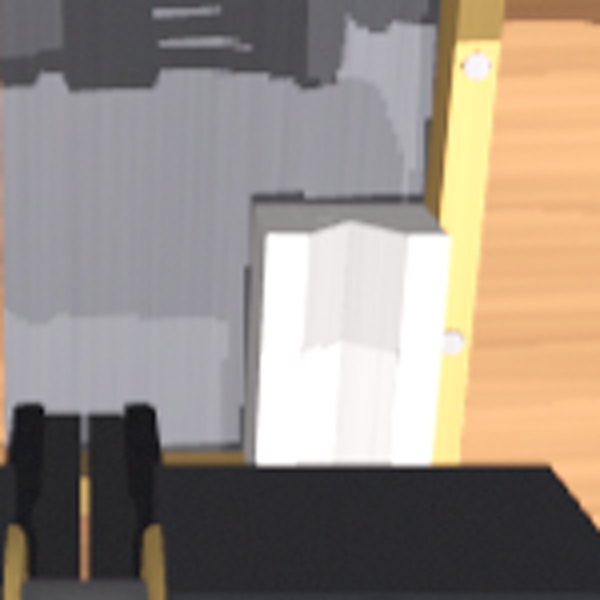

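Run:
```python
from h import *
np.set_printoptions(precision=4,suppress=True)
p=np.load("wk2.npy",allow_pickle=True).item()
g=lambda x,y,z:at_z(p,(301+x/4,133+y/4),z)[:2]
def L(n,a,b,z):
    A,B=g(*a,z),g(*b,z);print(n,A,B,"len",np.linalg.norm(B-A),"ang",np.degrees(np.arctan2(*(B-A)[::-1])))
L("left",(265,233),(257,465),.044);L("right",(448,236),(432,465),.044);L("-x",(265,233),(448,236),.044)
L("V bottom",(351,221),(334,465),.0285)
L("fence",(459,40),(440,230),.03)
L("fence outer",(505,20),(462,465),.03)
p=imaging.capture("top");cv2.imwrite("pics/t4.png",p["frame"])
for t in["corner","vblock","blue_rod"]:
    for d in models.place_of(p,t)[:3]:
        uv=np.array(d["at"])*[640,400];print(t,uv,round(d["confidence"],2),at_z(p,uv,.04 if "rod" in t else .008))
```

```text
left [ 0.5528 -0.1431] [ 0.6307 -0.1453] len 0.07800526591376726 ang -1.602391976749787
right [ 0.5556 -0.0873] [ 0.6326 -0.0889] len 0.07699545488747897 ang -1.1914351395457492
-x [ 0.5528 -0.1431] [ 0.5556 -0.0873] len 0.05579901634042288 ang 87.06133533295592
V bottom [ 0.5544 -0.114 ] [ 0.6393 -0.1177] len 0.08499142060402334 ang -2.4397665348574327
fence [ 0.4982 -0.0832] [ 0.5579 -0.0862] len 0.05977236564298188 ang -2.953581863468761
fence outer [ 0.4927 -0.0697] [ 0.64   -0.0753] len 0.1474284287051286 ang -2.194470781056673
corner [340.928 262.8  ] 0.38 [0.3617 0.0293 0.008 ]
corner [294.016 141.2  ] 0.34 [0.7141 0.1722 0.008 ]
blue_rod [197.568 236.92 ] 0.94 [0.4243 0.4253 0.04  ]
blue_rod [219.52 184.  ] 0.79 [0.574  0.3754 0.04  ]
blue_rod [158.4  180.68] 0.64 [0.5808 0.5501 0.04  ]
```

The block looks flush: its right edge lies on the side fence, its yaw of about -2° matches the fence's, and the -x end is at x ≈ 0.554, as the push stop says. Next, to the blue rod.

>>> apply_moves(moves=[[[0,0.04,0],0],[[0,0.04,0],0],[[0,0.04,0],0],[[0,0.04,0],0],[[0,0.04,0],0]], hand=0.087)

```text
time_s: 11.53
tcp_pos: [0.5182, 0.0094, 0.2698]
ee_rot: [[-0.999, 0.034, -0.001], [0.034, 0.999, -0.0], [0.001, -0.0, -1.0]]
wrist_force: [0.4, 0.2, 0.1]
gripper_width: 0.299
gripper_force: 0.0
```

>>> apply_moves(moves=[[[0,0.04,0],0],[[0,0.04,0],0],[[0,0.04,0],0],[[0,0.04,0],0],[[0,0.04,0],0]])

```text
time_s: 11.95
tcp_pos: [0.5248, 0.2096, 0.2698]
ee_rot: [[-0.999, 0.033, -0.001], [0.033, 0.999, -0.001], [0.001, -0.001, -1.0]]
wrist_force: [0.7, -0.4, -0.6]
gripper_width: 0.678
gripper_force: 0.0
```

>>> apply_moves(moves=[[[-0.005,0.04,0],0],[[-0.005,0.04,0],0],[[-0.005,0.04,0],0],[[0,0.04,0],0],[[0,0,0],0]])

```text
time_s: 12.37
tcp_pos: [0.5453, 0.3733, 0.2671]
ee_rot: [[-1.0, 0.029, -0.002], [0.029, 1.0, -0.001], [0.001, -0.001, -1.0]]
wrist_force: [0.2, -0.9, -0.6]
gripper_width: 0.98
gripper_force: 0.0
```

>>> apply_moves(moves=[[[0,0,0],0],[[0,0,0],0],[[0,0,0],0]])

```text
time_s: 12.62
tcp_pos: [0.5458, 0.3658, 0.2703]
ee_rot: [[-0.999, 0.035, -0.0], [0.035, 0.999, -0.001], [0.0, -0.001, -1.0]]
wrist_force: [-1.0, 0.2, 0.2]
gripper_width: 0.996
gripper_force: 0.0
```

Run:
```python
from h import *
np.set_printoptions(precision=4,suppress=True)
s=r.sense();print(s["time_s"],s["tcp_pos"],s["wrist_force"],s["gripper_width"])
p=imaging.capture("wrist");np.save("wk3.npy",p,allow_pickle=True);f=p["frame"]
for d in models.cut_out(p,"blue_rod")[:3]:
    m=d["region"].astype(np.uint8);c,sz,a=cv2.minAreaRect(cv2.findNonZero(m));print(round(d["confidence"],2),c,sz,a,at_z(p,c,.0395))
for d in models.place_of(p,"blue_rod")[:3]:
    uv=np.array(d["at"])*[640,400];print("place",uv,d["confidence"],at_z(p,uv,.0395))
cv2.imwrite("pics/w5.png",f)
```

```text
12.6167 [0.5458 0.3658 0.2703] [-1.0206  0.2113  0.2038] 0.9955403690664683
0.98 (478.4636535644531, 191.81472778320312) (44.895389556884766, 139.38824462890625) 39.61069107055664 [0.5825 0.5535 0.0395]
0.88 (332.25823974609375, 190.81201171875) (30.459171295166016, 95.25443267822266) 3.7517294883728027 [0.5753 0.3775 0.0395]
0.63 (386.3687744140625, 52.0618896484375) (103.99171447753906, 35.813114166259766) 50.71059799194336 [0.4228 0.4395 0.0395]
place [474.88 196.4 ] 0.96 [0.5882 0.5497 0.0395]
place [332.608 192.   ] 0.89 [0.5768 0.3779 0.0395]
place [328.192 180.4  ] 0.56 [0.5622 0.373  0.0395]
```

View pics/w5.png

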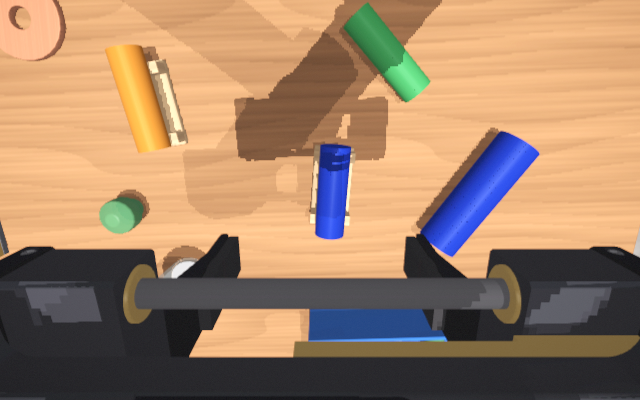

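Run:
```python
from h import *
np.set_printoptions(precision=4,suppress=True)
p=np.load("wk3.npy",allow_pickle=True).item()
m=models.cut_out(imaging.capture("wrist"),"blue_rod")
m=[d["region"] for d in m if abs(d["extent"][0]+d["extent"][2]/2-.52)<.04][0]
rows=np.where(m.sum(1)>20)[0];print(rows[0],rows[-1])
P=[]
for v in rows[6:-6]:
    u=np.where(m[v])[0];P.append(at_z(p,((u[0]+u[-1]+1)/2,v+.5),.0395)[:2])
P=np.array(P);k=np.polyfit(P[:,0],P[:,1],1);print("yaw",np.degrees(np.arctan(k[0])),P[0],P[-1], "y at .577",np.polyval(k,.577))
for v,z in((rows[0],.0395),(rows[0],.0215),(rows[0],.0575),(rows[-1]+1,.0575),(rows[-1]+1,.0395)):print(z,at_z(p,(332,v),z))
```

```text
145 235
yaw -5.7189794496294155 [0.5279 0.3825] [0.6252 0.3734] y at .577 0.3773161396279175
0.0395 [0.5203 0.3786 0.0395]
0.0215 [0.5227 0.379  0.0215]
0.0575 [0.5178 0.3782 0.0575]
0.0575 [0.6264 0.3753 0.0575]
0.0395 [0.634  0.3756 0.0395]
```

The small blue rod in its cradle runs from (337,145) to (329,237), centre at world (0.576, 0.378), yaw about -5.7°. I'll go down and grip it at its middle.

>>> apply_moves(moves=[[[0,0,0],3.7],[[-0.0142,0.0073,0.035],0],[[-0.0142,0.0073,0.035],0],[[0,0,0.04],0],[[0,0,0.04],0]])

```text
time_s: 13.28
tcp_pos: [0.5765, 0.3779, 0.1196]
ee_rot: [[-0.995, 0.1, 0.001], [0.1, 0.995, 0.002], [-0.001, 0.002, -1.0]]
wrist_force: [0.0, 0.0, -0.7]
gripper_width: 0.998
gripper_force: 0.0
```

>>> apply_moves(moves=[[[0,0,0.03],0],[[0,0,0.025],0],[[0,0,0.02],0],[[0,0,0.013],0],[[0,0,0],0]])

```text
time_s: 13.7
tcp_pos: [0.5742, 0.3765, 0.0293]
ee_rot: [[-0.995, 0.1, -0.005], [0.1, 0.995, -0.004], [0.004, -0.004, -1.0]]
wrist_force: [0.5, 0.1, 0.5]
gripper_width: 0.995
gripper_force: 0.0
```

>>> apply_moves(moves=[[[0,0,0],0],[[0,0,0],0]])

```text
time_s: 13.87
tcp_pos: [0.5767, 0.3789, 0.0345]
ee_rot: [[-0.995, 0.099, 0.003], [0.099, 0.995, 0.002], [-0.002, 0.002, -1.0]]
wrist_force: [-0.0, -0.2, -0.7]
gripper_width: 1.005
gripper_force: 0.0
```

Run:
```python
from h import *
np.set_printoptions(precision=4,suppress=True)
s=r.sense();print(s["time_s"],s["tcp_pos"],s["ee_rot"],s["wrist_force"],s["gripper_width"])
p=imaging.capture("top")
for d in models.place_of(p,"blue_rod")[:3]:
    uv=np.array(d["at"])*[640,400];print("place",uv,d["confidence"],at_z(p,uv,.0395))
```

```text
13.8667 [0.5767 0.3789 0.0345] [[-0.9951  0.0986  0.0027]
 [ 0.0986  0.9951  0.002 ]
 [-0.0025  0.0023 -1.    ]] [-0.0083 -0.2221 -0.6884] 1.0051467809072794
place [197.184 237.8  ] 0.92 [0.4219 0.4263 0.0395]
place [221.632 183.6  ] 0.69 [0.5753 0.3696 0.0395]
place [392.128 180.32 ] 0.44 [ 0.5924 -0.1115  0.0395]
```

Height (33 mm) and centring are right, so I'll close.

>>> apply_moves(moves=[[[0,0,0],0],[[0,0,0],0],[[0,0,0],0],[[0,0,0],0],[[0,0,0],0]], hand=0.025)

```text
time_s: 14.38
tcp_pos: [0.5756, 0.3782, 0.0327]
ee_rot: [[-0.995, 0.099, 0.0], [0.099, 0.995, 0.0], [-0.0, 0.0, -1.0]]
wrist_force: [-0.9, 0.0, -0.9]
gripper_width: 0.705
gripper_force: 0.0
```

>>> apply_moves(moves=[[[0,0,0],0],[[0,0,0],0],[[0,0,0],0],[[0,0,0],0],[[0,0,0],0]])

```text
time_s: 14.8
tcp_pos: [0.5754, 0.3772, 0.0324]
ee_rot: [[-0.995, 0.099, -0.001], [0.099, 0.995, -0.002], [0.001, -0.002, -1.0]]
wrist_force: [-0.9, -2.0, 0.8]
gripper_width: 0.402
gripper_force: 30.0
```

>>> apply_moves(moves=[[[0,0,0],0],[[0,0,0],0],[[0,0,0],0]])

```text
time_s: 15.05
tcp_pos: [0.5754, 0.3773, 0.0324]
ee_rot: [[-0.995, 0.099, -0.001], [0.099, 0.995, -0.002], [0.001, -0.002, -1.0]]
wrist_force: [1.2, -3.5, 1.3]
gripper_width: 0.404
gripper_force: 30.0
```

The grip is at 35 mm and 30 N, so the rod is held. I'll lift and carry it.

>>> apply_moves(moves=[[[0,0,-0.015],0],[[0,0,-0.025],0],[[0,0,-0.035],0],[[0,0,-0.035],0],[[0,0,-0.03],-3.7]])

```text
time_s: 15.47
tcp_pos: [0.5756, 0.3794, 0.174]
ee_rot: [[-0.999, 0.033, 0.001], [0.033, 0.999, 0.002], [-0.001, 0.002, -1.0]]
wrist_force: [0.4, 0.7, -1.7]
gripper_width: 0.402
gripper_force: 30.0
```

>>> apply_moves(moves=[[[-0.004,-0.026,0],0],[[-0.004,-0.036,0],0],[[-0.004,-0.036,0],0],[[-0.004,-0.036,0],0],[[-0.004,-0.036,0],0]])

```text
time_s: 15.88
tcp_pos: [0.5893, 0.2071, 0.1717]
ee_rot: [[-0.999, 0.034, -0.0], [0.034, 0.999, 0.002], [0.0, 0.002, -1.0]]
wrist_force: [0.4, 0.0, -2.6]
gripper_width: 0.407
gripper_force: 30.0
```

>>> apply_moves(moves=[[[-0.004,-0.036,0],0],[[-0.004,-0.036,0],0],[[-0.004,-0.036,0],0],[[-0.004,-0.036,0],0],[[-0.005,-0.036,0],0]])

```text
time_s: 16.3
tcp_pos: [0.6044, 0.0263, 0.1719]
ee_rot: [[-0.999, 0.034, 0.0], [0.034, 0.999, 0.002], [-0.0, 0.002, -1.0]]
wrist_force: [0.6, 0.1, -3.5]
gripper_width: 0.405
gripper_force: 30.0
```

>>> apply_moves(moves=[[[0,-0.036,0],0],[[0,-0.036,0],0],[[0,-0.036,0],0],[[0,-0.026,0],0],[[0,-0.01,0],0]])

```text
time_s: 16.72
tcp_pos: [0.5993, -0.1195, 0.1717]
ee_rot: [[-0.999, 0.038, 0.0], [0.038, 0.999, 0.001], [-0.0, 0.001, -1.0]]
wrist_force: [0.5, 1.6, -2.7]
gripper_width: 0.405
gripper_force: 30.0
```

>>> apply_moves(moves=[[[0,0,0],0],[[0,0,0],0],[[0,0,0],0],[[0,0,0],0]])

```text
time_s: 17.05
tcp_pos: [0.5999, -0.1154, 0.1724]
ee_rot: [[-0.999, 0.033, 0.0], [0.033, 0.999, 0.0], [-0.0, 0.0, -1.0]]
wrist_force: [-0.4, 0.3, -3.3]
gripper_width: 0.406
gripper_force: 30.0
```

Run:
```python
from h import *
np.set_printoptions(precision=4,suppress=True)
s=r.sense();print(s["time_s"],s["tcp_pos"],s["ee_rot"],s["wrist_force"],s["gripper_width"],s["gripper_force"])
t=s["tcp_pos"]
p=imaging.capture("wrist");np.save("wk4.npy",p,allow_pickle=True);cv2.imwrite("pics/w6.png",p["frame"])
for q in (p,imaging.capture("side"),imaging.capture("top")):
  for d in models.cut_out(q,"blue_rod")[:3]:
    c,sz,a=cv2.minAreaRect(cv2.findNonZero(d["region"].astype(np.uint8)));print(round(d["confidence"],2),c,sz,a,at_z(q,c,t[2]+.007))
  print()
```

```text
17.05 [ 0.5999 -0.1154  0.1724] [[-0.9995  0.0328  0.0002]
 [ 0.0328  0.9995  0.0005]
 [-0.0002  0.0005 -1.    ]] [-0.4426  0.2671 -3.3073] 0.4056917697201749 29.99895304441452
0.96 (321.5, 243.0) (194.0, 77.0) 90.0 [ 0.5905 -0.1149  0.1794]

0.93 (283.7016906738281, 316.2127990722656) (16.986543655395508, 49.53689956665039) 82.56858825683594 [0.3561 0.5212 0.1794]
0.74 (338.8211669921875, 118.61678314208984) (36.65194320678711, 12.217312812805176) 19.98310661315918 [ 0.6012 -0.1213  0.1794]
0.62 (192.2184295654297, 319.143310546875) (73.30571746826172, 25.531375885009766) 78.27488708496094 [0.4942 0.6118 0.1794]

0.96 (157.9835968017578, 179.3196563720703) (19.077495574951172, 57.616600036621094) 39.80556869506836 [0.5543 0.4852 0.1794]
0.72 (193.41249084472656, 238.4476318359375) (41.2109375, 13.522339820861816) 52.69605255126953 [0.412  0.3856 0.1794]
0.58 (403.0, 177.0) (22.0, 14.0) 90.0 [ 0.5696 -0.114   0.1794]
```

View pics/w6.png

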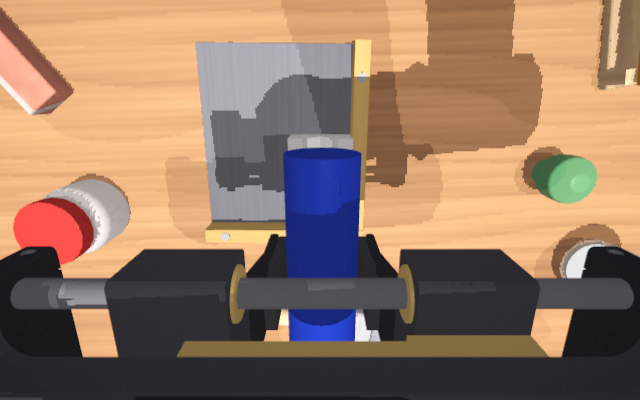

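The rod hangs between the fingers, centred at column 322 and straight. Below it, the end of the block shows at (288–353, 137) with the fence to its right. I'll check the sideways alignment.

Run:
```python
from h import *
np.set_printoptions(precision=4,suppress=True)
p=np.load("wk4.npy",allow_pickle=True).item()
g=cv2.cvtColor(p["frame"],cv2.COLOR_BGR2GRAY).astype(int)
for v in(139,142,145,147): print(v,g[v,280:362].tolist())
for uv in((288,138),(353,138)):print(at_z(p,uv,.044))
print(at_z(p,(284.5,153),.1794),at_z(p,(360.5,153),.1794), proj(p,[.5542,-.1152,.044]))
```

```text
139 [83, 82, 82, 82, 85, 84, 84, 124, 161, 166, 166, 166, 165, 165, 167, 165, 166, 166, 167, 167, 167, 166, 156, 153, 154, 154, 151, 189, 196, 195, 194, 193, 195, 195, 193, 194, 194, 194, 194, 195, 185, 178, 180, 180, 177, 182, 183, 182, 182, 159, 158, 155, 155, 155, 154, 155, 155, 155, 158, 164, 165, 165, 165, 165, 165, 164, 164, 163, 162, 162, 163, 163, 162, 140, 134, 135, 135, 136, 136, 137, 135, 134]
142 [84, 83, 83, 82, 84, 84, 84, 124, 162, 166, 166, 166, 166, 166, 165, 166, 166, 166, 165, 166, 165, 166, 158, 152, 155, 155, 153, 189, 196, 196, 195, 194, 195, 196, 194, 194, 194, 193, 194, 196, 185, 178, 180, 180, 177, 182, 183, 182, 181, 181, 184, 182, 160, 155, 155, 155, 156, 156, 162, 165, 166, 166, 166, 166, 166, 166, 166, 166, 165, 166, 166, 166, 166, 141, 133, 133, 135, 136, 136, 136, 135, 135]
145 [83, 83, 82, 83, 84, 85, 83, 122, 160, 165, 165, 166, 165, 166, 165, 166, 166, 166, 166, 165, 165, 166, 158, 153, 155, 155, 153, 188, 196, 196, 195, 194, 196, 197, 194, 194, 194, 194, 194, 195, 185, 178, 181, 181, 177, 181, 183, 183, 182, 182, 185, 181, 160, 156, 155, 155, 156, 156, 162, 166, 166, 165, 166, 166, 166, 166, 166, 166, 166, 166, 166, 166, 164, 139, 134, 133, 135, 136, 136, 136, 135, 135]
147 [83, 82, 83, 82, 83, 85, 83, 103, 160, 166, 166, 166, 165, 166, 166, 165, 167, 166, 166, 167, 166, 167, 159, 143, 142, 142, 131, 162, 168, 167, 168, 158, 157, 158, 156, 155, 155, 156, 155, 151, 142, 136, 138, 138, 140, 145, 145, 145, 144, 144, 147, 144, 127, 123, 129, 131, 132, 142, 149, 152, 153, 165, 165, 167, 166, 166, 166, 166, 166, 165, 166, 166, 161, 138, 133, 133, 134, 135, 136, 135, 135, 135]
[ 0.5534 -0.1423  0.044 ]
[ 0.5552 -0.087   0.044 ]
[ 0.5451 -0.1304  0.1794] [ 0.5462 -0.0955  0.1794] [319.8574 137.8886]
```

>>> apply_moves(moves=[[[0,-0.001,0.03],0],[[0,0,0.035],0],[[0,0,0.025],0],[[0,0,0.015],0],[[0,0,0],0]])

```text
time_s: 17.77
tcp_pos: [0.5966, -0.1177, 0.0634]
ee_rot: [[-0.999, 0.035, -0.009], [0.035, 0.999, 0.0], [0.009, 0.0, -1.0]]
wrist_force: [-0.2, -0.7, -3.4]
gripper_width: 0.405
gripper_force: 30.0
```

>>> apply_moves(moves=[[[0,0,0.003],0],[[0,0,0.003],0],[[0,0,0.003],0],[[0,0,0.003],0],[[0,0,0],0]])

```text
time_s: 18.18
tcp_pos: [0.5996, -0.1178, 0.0558]
ee_rot: [[-0.999, 0.035, 0.0], [0.035, 0.999, 0.0], [-0.0, 0.0, -1.0]]
wrist_force: [-0.8, 0.0, -2.7]
gripper_width: 0.403
gripper_force: 30.0
```

>>> apply_moves(moves=[[[0,0,0.002],0],[[0,0,0.0015],0],[[0,0,0.001],0],[[0,0,0],0],[[0,0,0],0]])

```text
time_s: 18.6
tcp_pos: [0.5996, -0.1179, 0.051]
ee_rot: [[-0.999, 0.034, -0.0], [0.034, 0.999, -0.0], [0.0, -0.0, -1.0]]
wrist_force: [-0.7, -0.3, -2.6]
gripper_width: 0.406
gripper_force: 30.0
```

>>> apply_moves(moves=[[[0,0.0012,0.0005],0],[[0,0,0.0008],0],[[0,0,0.0007],0],[[0,0,0],0]])

```text
time_s: 18.93
tcp_pos: [0.5995, -0.1166, 0.0489]
ee_rot: [[-0.999, 0.034, -0.0], [0.034, 0.999, 0.0], [0.0, -0.0, -1.0]]
wrist_force: [-0.9, -0.6, -3.1]
gripper_width: 0.407
gripper_force: 30.0
```

>>> apply_moves(moves=[[[0,0,0.0005],0],[[0,0,0.0005],0],[[0,0,0],0]])

```text
time_s: 19.18
tcp_pos: [0.5995, -0.1167, 0.0479]
ee_rot: [[-0.999, 0.034, -0.0], [0.034, 0.999, 0.0], [0.0, 0.0, -1.0]]
wrist_force: [0.1, -0.3, -2.6]
gripper_width: 0.402
gripper_force: 30.0
```

>>> apply_moves(moves=[[[0,0,0.0005],0],[[0,0,0.0005],0],[[0,0,0],0]])

```text
time_s: 19.43
tcp_pos: [0.5997, -0.1169, 0.0472]
ee_rot: [[-0.999, 0.034, 0.0], [0.034, 0.999, -0.0], [-0.0, -0.0, -1.0]]
wrist_force: [-0.2, -0.8, -2.4]
gripper_width: 0.409
gripper_force: 30.0
```

>>> apply_moves(moves=[[[0,0,0.0005],0],[[0,0,0.0005],0],[[0,0,0],0]])

```text
time_s: 19.68
tcp_pos: [0.5998, -0.117, 0.047]
ee_rot: [[-0.999, 0.034, 0.001], [0.034, 0.999, -0.001], [-0.001, -0.0, -1.0]]
wrist_force: [-2.3, -2.0, 4.6]
gripper_width: 0.405
gripper_force: 30.0
```

>>> apply_moves(moves=[[[0,0,0.0005],0],[[0,0,0],0],[[0,0,0],0]])

```text
time_s: 19.93
tcp_pos: [0.5998, -0.117, 0.0469]
ee_rot: [[-0.999, 0.034, 0.001], [0.034, 0.999, -0.001], [-0.001, -0.001, -1.0]]
wrist_force: [-2.9, -0.8, 6.2]
gripper_width: 0.408
gripper_force: 30.0
```

The rod touches down at axis height ≈ 54 mm, with the force turning to +6 N. I'll press to about 10 N.

>>> apply_moves(moves=[[[0,0,0.0005],0],[[0,0,0.0005],0],[[0,0,0],0],[[0,0,0],0],[[0,0,0],0]])

```text
time_s: 20.35
tcp_pos: [0.5999, -0.1171, 0.0469]
ee_rot: [[-0.999, 0.034, 0.001], [0.034, 0.999, -0.001], [-0.001, -0.001, -1.0]]
wrist_force: [-5.2, -1.5, 11.0]
gripper_width: 0.406
gripper_force: 30.0
```

>>> apply_moves(moves=[[[0,0,0],0],[[0,0,0],0],[[0,0,0],0],[[0,0,0],0],[[0,0,0],0]])

```text
time_s: 20.77
tcp_pos: [0.5999, -0.1171, 0.0469]
ee_rot: [[-0.999, 0.034, 0.001], [0.034, 0.999, -0.001], [-0.001, -0.001, -1.0]]
wrist_force: [-5.1, -0.2, 10.9]
gripper_width: 0.403
gripper_force: 30.0
```

Run:
```python
from h import *
np.set_printoptions(precision=4,suppress=True)
s=r.sense();print(s["time_s"],s["tcp_pos"],s["wrist_force"],s["moment"],s["gripper_width"])
p=imaging.capture("wrist");np.save("wk5.npy",p,allow_pickle=True)
a=p["frame"][110:310,220:420];cv2.imwrite("pics/w7.png",cv2.resize(a,None,fx=3,fy=3,interpolation=cv2.INTER_CUBIC))
q=imaging.capture("side");
for d in models.cut_out(q,"blue_rod")[:3]:
    c,sz,an=cv2.minAreaRect(cv2.findNonZero(d["region"].astype(np.uint8)));print(round(d["confidence"],2),c,sz,an,at_z(q,c,.054))
```

```text
20.7667 [ 0.5999 -0.1171  0.0469] [-5.1226 -0.2179 10.8939] [-0.153   1.2642 -0.1067] 0.4033865984724631
0.75 (191.84115600585938, 320.03533935546875) (72.45478057861328, 24.838539123535156) 77.47119140625 [0.5717 0.5674 0.054 ]
0.75 (283.0895690917969, 316.83233642578125) (16.574234008789062, 50.10284423828125) 81.25383758544922 [0.4093 0.4601 0.054 ]
0.51 (338.5283508300781, 152.62628173828125) (32.020931243896484, 9.97961711883545) 21.037511825561523 [ 0.6    -0.1236  0.054 ]
```

View pics/w7.png

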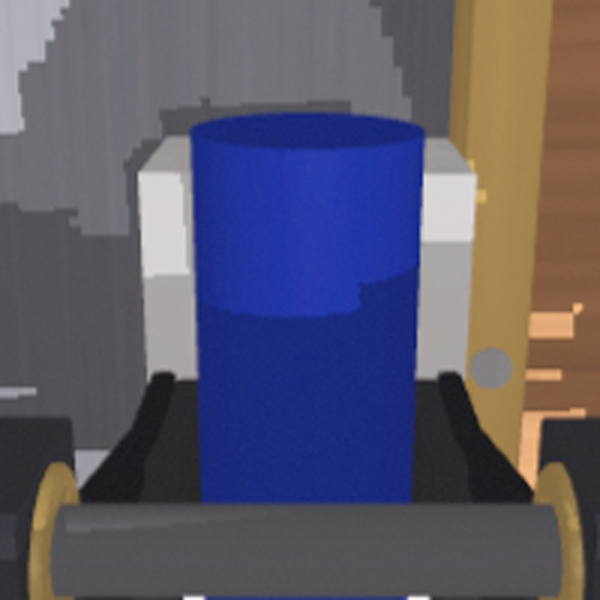

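The rod lies centred between the block's shoulders (crop 190–425 against 140–475). The block is tight to the side fence at crop x≈470, and the reading is steady at about 11 N down. Handing in.

```bash
python3 -c "
from station import r
print(r.finish_job())"
```

```text
the job is handed in; nothing more can be done
None
```

I pushed the V-block against both fences, laid the blue rod in its V, and handed the job in at about 21 s of the 72 s limit with the gripper still holding the rod and pressing down with about 11 N; the hand-in returned no verdict.

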